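Set the hub nut of a modelling turntable

TASK

The sculptor's turntable on the bench is stripped for setting its bearing: the round knurled nut on its upright threaded spindle is only part of the way down. Screw the nut down (clockwise seen from above) until it bottoms out on its washer, then back it off a quarter turn and keep hold of it there so that a colleague can nip up its lock screw: finish while still gripping the nut. Leave the loose things standing and lying about the turntable where they are.

Things in the scene. Friction and masses are not known exactly. Their poses are not given: they have to be found in the camera images.
- turntable: modelling turntable, head off, fast on the bench: grey cast foot 170 mm across; steel hub with a flange 112 mm across at 57 to 66 mm height and a boss 60 mm across, top 98 mm above the bench; on it a brass washer 42 mm across, 3 mm thick; a fixed upright M24 threaded spindle, 24 mm thick, ends 158 mm above the bench. Origin: on the spindle's axis at bench height, z up
- hub_nut: steel nut on the spindle, cannot tilt: a smooth collar 33 mm across, 14 mm high, and on it a knurled round head 48 mm across, 26 mm high, to be gripped across its diameter from above, in any direction. Origin: on the axis at the nut's underside, 101 mm above the bench when bottomed, z up. Right-hand thread: it sinks 3 mm per turn clockwise seen from above
- nut_grip (a point): the point on the spindle's axis at mid-height of the nut's knurled head, 27 mm above the nut's underside: 128 mm above the bench when bottomed, 2 to 3 mm more at the start. The spindle's end stands at most 30 mm above it; the boss's top lies 30 mm below it
- nut_turn (a joint): how far the nut is unscrewed, in rad: 0 is bottomed on the washer (a hard stop), it grows counter-clockwise seen from above, 6.28 a turn. At the start it is between 4.0 and 6.8. It turns against a light drag of 0.05 Nm and stays where it is left.
- grease_tin: a round steel grease tin with a paper band, 71 mm across, 48 mm high; not needed here, loose, to be left alone. Origin: centre of its underside.
- old_bearing: a worn ball bearing lying flat, 62 mm across, 16 mm high; not needed here, loose, to be left alone. Origin: centre of its underside.
- foam_offcut: a white foam offcut, 68 x 45 x 32 mm; not needed here, loose, to be left alone. Origin: centre of its underside.
- hex_key: an L-shaped dark hex key lying flat, 88 x 28 mm, 5 mm thick; not needed here, loose, to be left alone. Origin: centre of its underside.
- maquette_head: a small plaster head on a neck, 72 mm across, 114 mm high; not needed here, loose, to be left alone. Origin: centre of its underside.
Things that resemble listed ones, but are neither listed nor needed, are in the scene too. What is shaped like the turntable but red is not meant.

How it is judged:
By the outcome, as a careful person would: the job done as asked, in the order asked, and still so for the second after the job is handed in, while the arm keeps its last pose, push and grip.
It also fails if it takes over 58 s, if anything falls off the work surface, if the arm or the gripper's body presses on something with over 40 N, if the wrist force passes 120 N, or if a joint passes its speed limit or range.

ROBOT

A 6-joint arm with a two-finger parallel gripper is mounted at the origin on the work surface. World frame = base frame: x ahead of the robot, y to its left, z up, the work surface at z = 0. Lengths are in m, angles in rad, forces in N, time in s.
With the tool pointing down it reaches from about 0.3 to 0.825 m from the base axis. Payload 5.4 kg.
Tool frame: the origin (TCP) lies at the very end of the fingers, on their centre line; the grasp point (between the pads) lies 19 mm behind it; z points along the fingers, y is the line along which they close (so a half turn about z gives the same grasp; the last joint's range is limited). The gripper opens to 92 mm and grips with 3 to 60 N. Pads are 20 mm wide; open, the fingers measure 128 mm over their backs; the gripper's body (75 mm by 189 mm) begins 69 mm behind the grasp point.
Start: joints at [1.088, 0.158, 1.597, -0, 1.386, -0.21], TCP at [0.155, 0.554, 0.215] pointing down, gripper open.
Joint ranges: [-2.91, 2.91], [-0.94, 2.29], [0.18, 2.7], [-1.29, 4.43], [0.17, 2.64], [-3, 3]. Speed limits (rad/s): [2.57, 2.57, 3.14, 3.14, 3.14, 3.14].

INTERFACE

Orientations are given as a rotation vector (axis times angle).
In Python, from workcell import bot gives the robot as it stands. Calls block until the motion is done:
- bot.goto(position, orientation): joint-space move of the TCP to a pose.
- bot.line_to(position, rot=None, max_speed=0.15): straight line of the TCP; rot=None keeps the orientation; max_speed is the mean speed in m/s.
- bot.set_joints(angles): joint-space move.
- bot.set_gripper(opening, newtons=None): opening from 0.0 (shut) to 1.0 (fully open); newtons is the grip in N (None keeps the last); returns when the fingers have stopped.
- bot.hold(seconds).
- bot.inverse_kinematics(position, orientation): joint angles nearest the present ones, or None.
- bot.read_camera(name): name is "side" or "top"; returns a dict with "pixels" (420x560x3 uint8, blue, green, red), "fx", "fy", "cx", "cy" (pixels), "k1" (the pictures are not rectified: a ray, as slopes to the right and down, at radius r is drawn at 1 + k1 r^2 times it, then the intrinsics apply), "R" (3x3) and "t" (3): a world point X has camera coordinates R X + t. Camera axes: x right, y down, z forward; pixel columns grow to the right and rows downward; lengths in m; the calibration is good to about 2 mm. A picture is of the moment at which its call begins. There is no depth.
A pose or a line that the arm cannot do raises bot.MotionError and nothing moves.
- bot.job_done(): hands the job in; it is judged then, once.
Readings, each from a call of its own:
- bot.current_clock(): time.
- bot.current_joints(): joint angles.
- bot.current_joint_vel(): joint speeds.
- bot.current_effort(): joint torques, N m.
- bot.current_ee_pos(): TCP position.
- bot.current_tool_rot(): TCP orientation.
- bot.current_contact_force(): force on the tool from outside, world axes, zero at the start.
- bot.current_ft_torque(): the same for the moment, N m.
- bot.current_opening(): opening from 0.0 (shut) to 1.0 (fully open).
- bot.current_grip_force(): force on a finger pad.
Only numpy, scipy, OpenCV 4.12 (cv2) and the standard library are available. Lean on these libraries where they do the work, as an engineer would, in place of code of your own. Each camera call takes 0.05 s, during which the arm holds its last target. There are 200 camera calls.

## Working session

There is one attempt and no reset: what is moved stays moved. The work goes in short steps, each a Python script; the robot and the scene stay as the last script left them, time stands still between calls to the robot, and variables do not carry over. Pictures are saved under pics/ and viewed, at most 10 in all, crops included, and the job is handed in when it is done.

```bash
mkdir -p pics; ls
python3 - <<'E'
from workcell import bot
import cv2,numpy as np
for n in("side","top"):
    c=bot.read_camera(n);cv2.imwrite(f"pics/{n}0.png",c["pixels"])
    print(n,{k:np.round(c[k],4).tolist() for k in c if k!="pixels"}, "cam pos",-np.array(c["R"]).T@np.array(c["t"]))
print(bot.current_clock(),bot.current_tool_rot())
E
```

```text
pics
side {'fx': 443.2681, 'fy': 443.2681, 'cx': 279.2744, 'cy': 212.8426, 'k1': -0.0052, 'R': [[0.8001, -0.5995, -0.0214], [-0.3381, -0.4211, -0.8416], [0.4956, 0.6806, -0.5396]], 't': [-0.4856, 0.2192, 0.707]} cam pos [ 0.11228004 -0.68000751  0.5555512 ]
top {'fx': 379.5654, 'fy': 379.5654, 'cx': 279.7687, 'cy': 214.3649, 'k1': -0.102, 'R': [[0.0206, -0.9995, 0.0243], [-0.9834, -0.0246, -0.1796], [0.1801, -0.0202, -0.9834]], 't': [-0.1082, 0.5345, 0.8218]} cam pos [ 0.37986558 -0.07844515  0.90682148]
0.1 [-4.27110155e-01 -3.11185862e+00  2.43378496e-03]
```

View pics/side0.png

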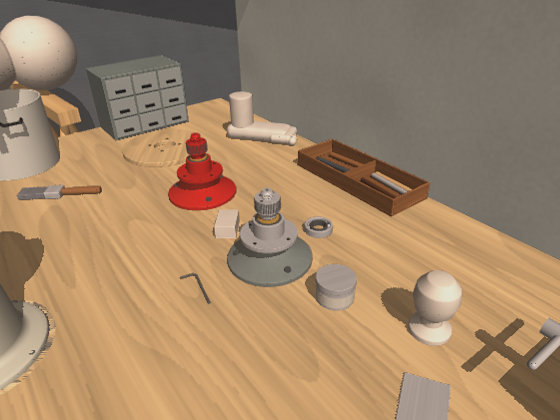

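View pics/top0.png

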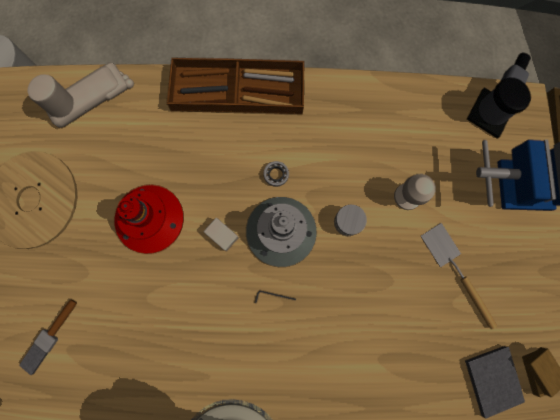

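The side view shows the grey turntable with its nut at about (267,203). In the top view its foot is at about (281,231) and its spindle at (284,220). The red lookalike is off to the left. I'll enlarge both to measure.

```bash
cat > h.py <<'E'
import cv2,numpy as np
def proj(c,P):
    q=np.atleast_2d(P)@np.array(c["R"]).T+np.array(c["t"]); s=q[:,:2]/q[:,2:]
    s=s*(1+c["k1"]*(s**2).sum(1,keepdims=True))
    return s*[c["fx"],c["fy"]]+[c["cx"],c["cy"]]
def onplane(c,uv,z):
    from scipy.optimize import least_squares
    return least_squares(lambda p:(proj(c,[p[0],p[1],z])-uv).ravel(),[.4,-.1]).x
E
python3 - <<'E'
from workcell import bot
from h import *
a=cv2.imread("pics/side0.png")[180:285,220:320];b=cv2.imread("pics/top0.png")[190:270,240:320]
cv2.imwrite("pics/crop.png",np.hstack([cv2.resize(a,(400,420),interpolation=2),cv2.resize(b,(400,400),interpolation=2)[:,:,:] if 0 else cv2.copyMakeBorder(cv2.resize(b,(400,400),interpolation=2),0,20,0,0,0)]))
s=bot.read_camera("side");t=bot.read_camera("top")
print(onplane(t,[281,231],0),onplane(t,[284,220],.158),onplane(s,[267,191],.158),onplane(s,[270,254],0))
E
```

```text
[ 0.5052411  -0.10083974] [ 0.50574102 -0.10249766] [ 0.5038543  -0.10639038] [ 0.51494795 -0.09144581]
```

View pics/crop.png

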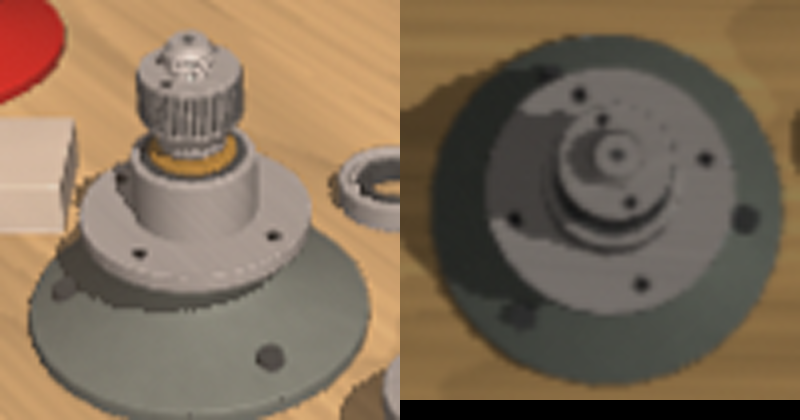

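The crop shows the spindle end's dimple at about (190,38) in the side part and (616,155) in the top part. The foot spans 432–781 × 33–385 and the flange 485–737 × 67–313. Nothing overlaps the nut.

Run:
```python
from workcell import bot
from h import *
from scipy.optimize import least_squares
s=bot.read_camera("side");t=bot.read_camera("top")
T=lambda u,v:np.array([(u-400)/5+240-.4,v/5+190-.4]); S=lambda u,v:np.array([u/4+220-.4,v/4+180-.4])
print("tip top",onplane(t,T(616,155),.158),"foot",onplane(t,T(606.5,209),0.005),"flange",onplane(t,T(611,190),.066))
print("tip side",onplane(s,S(190,38),.158),"flange side",onplane(s,S(195.5,212),.066))
r=least_squares(lambda p:np.r_[(proj(t,p)-T(616,155)).ravel(),(proj(s,p)-S(190,38)).ravel()],[.5,-.1,.15]);print(r.x,r.fun)
# overlay
p=r.x[:2]; a=np.linspace(0,2*np.pi,60)
o=[]
for c,x0,y0 in((s,220,180),(t,240,190)):
    im=cv2.resize(c["pixels"][y0:y0+100,x0:x0+100],(400,400))
    for R,z in((.085,0),(.056,.066),(.030,.098),(.024,.144),(.012,.158)):
        q=(proj(c,np.c_[p[0]+R*np.cos(a),p[1]+R*np.sin(a),a*0+z])-[x0,y0]+.5)*4
        cv2.polylines(im,[q.astype(np.int32)],True,(0,255,0),1)
    o.append(im)
cv2.imwrite("pics/ov.png",np.hstack(o))
# others
for n,uv,z in(("maq",(422,187),.09),("tin",(351,219),.048),("bear",(276,174),.016),("foam",(220,234),.032)):print(n,onplane(t,uv,z))
# reach over yaws
P=np.r_[p,.128+.0025-.019]
from scipy.spatial.transform import Rotation as Ro
for z in (.112,.2):
  for y in range(-180,181,30):
    rv=(Ro.from_euler('z',y,degrees=True)*Ro.from_euler('x',180,degrees=True)).as_rotvec()
    q=bot.inverse_kinematics([p[0],p[1],z],rv);print(z,y,None if q is None else np.round(q,2))
```

```text
tip top [ 0.5044652  -0.10011899] foot [ 0.50357699 -0.10049591] flange [ 0.5038365 -0.1008473]
tip side [ 0.50802191 -0.10086257] flange side [ 0.50368308 -0.10573924]
[ 0.50607949 -0.10101576  0.1583626 ] [ 0.46927771 -0.81472973 -0.8299934   0.19220987]
maq [ 0.60077673 -0.41731557]
tin [ 0.53035442 -0.26115037]
bear [ 0.64269813 -0.0854669 ]
foam [0.49031483 0.04128608]
0.112 -180 [-0.43  0.11  1.86  0.    1.17 -2.  ]
0.112 -150 [-0.43  0.11  1.86 -0.    1.17 -2.53]
0.112 -120 None
0.112 -90 [-0.43  0.11  1.86 -0.    1.17  2.71]
0.112 -60 [-0.43  0.11  1.86 -0.    1.17  2.19]
0.112 -30 [-0.43  0.11  1.86 -0.    1.17  1.66]
0.112 0 [-0.43  0.11  1.86 -0.    1.17  1.14]
0.112 30 [-0.43  0.11  1.86 -0.    1.17  0.62]
0.112 60 [-0.43  0.11  1.86 -0.    1.17  0.09]
0.112 90 [-0.43  0.11  1.86  0.    1.17 -0.43]
0.112 120 [-0.43  0.11  1.86  0.    1.17 -0.96]
0.112 150 [-0.43  0.11  1.86  0.    1.17 -1.48]
0.112 180 [-0.43  0.11  1.86  0.    1.17 -2.  ]
0.2 -180 [-0.43  0.02  1.78  0.    1.35 -2.  ]
0.2 -150 [-0.43  0.02  1.78  0.    1.35 -2.53]
0.2 -120 None
0.2 -90 [-0.43  0.02  1.78 -0.    1.35  2.71]
0.2 -60 [-0.43  0.02  1.78 -0.    1.35  2.19]
0.2 -30 [-0.43  0.02  1.78 -0.    1.35  1.66]
0.2 0 [-0.43  0.02  1.78 -0.    1.35  1.14]
0.2 30 [-0.43  0.02  1.78 -0.    1.35  0.62]
0.2 60 [-0.43  0.02  1.78 -0.    1.35  0.09]
0.2 90 [-0.43  0.02  1.78  0.    1.35 -0.43]
0.2 120 [-0.43  0.02  1.78  0.    1.35 -0.96]
0.2 150 [-0.43  0.02  1.78  0.    1.35 -1.48]
0.2 180 [-0.43  0.02  1.78  0.    1.35 -2.  ]
```

View pics/ov.png

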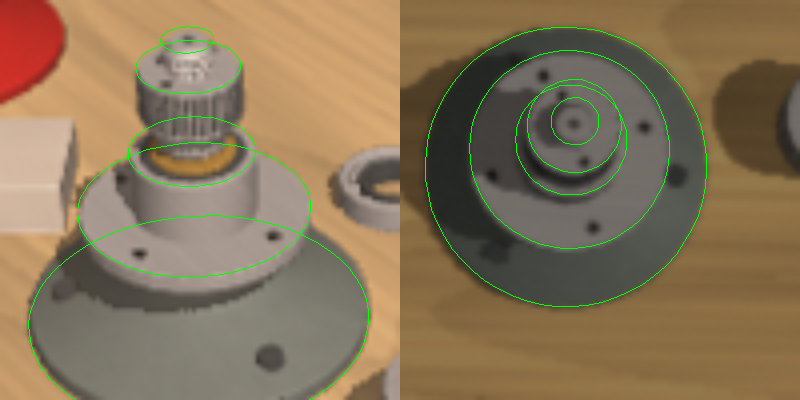

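The model overlay matches both views to about 1–2 mm, and the spindle height triangulates to 158.4 mm, as it should. I'll use an axis of (0.505, −0.101). Next is a light test grip at two yaws 90° apart, to centre on the nut.

```bash
cat >> h.py <<'E'
from scipy.spatial.transform import Rotation as Ro
from workcell import bot
Q0=1.14  # q6 at yaw 0 (refined below)
def rot(q6,q1=-0.43): # tool straight down with joint 6 at about q6
    y=Q0-q6
    return (Ro.from_euler('z',y)*Ro.from_euler('x',np.pi)).as_rotvec()
def to(x,y,z,q6):
    q=bot.inverse_kinematics([x,y,z],rot(q6))
    if q is None or abs(q[5]-q6)>.1: # other wrap
        raise SystemExit(f"ik {q} {q6}")
    bot.set_joints(q)
def st(m=""):
    print(m,"t%.2f"%bot.current_clock(),"F",np.round(bot.current_contact_force(),1),"M",np.round(bot.current_ft_torque(),2),"p",np.round(bot.current_ee_pos(),4),"q6 %.3f"%bot.current_joints()[5],"op %.3f grip %.1f"%(bot.current_opening(),bot.current_grip_force()),flush=True)
E
python3 - <<'E'
from h import *
x,y=.505,-.101
q=bot.inverse_kinematics([x,y,.25],rot(-1.2)); print(q); bot.set_joints(q); st("above")
to(x,y,.1116,-1.2); st("down")
bot.set_gripper(0.56,8); st("part")
bot.set_gripper(0.0,8); st("grip A"); A=Ro.from_rotvec(bot.current_tool_rot()).as_matrix(); print("close axis",A[:,1])
bot.set_gripper(.7); to(x,y,.1116,-1.2-np.pi/2); st("rot")
bot.set_gripper(0.0,8); st("grip B")
bot.set_gripper(.7); st()
E
```

```text
[-0.43236688 -0.02167266  1.71641962  0.          1.44684569 -1.20157055]
above t2.92 F [ 0.4  0.6 -0.2] M [-0.03  0.01  0.01] p [ 0.5051 -0.1003  0.25  ] q6 -1.202 op 1.000 grip 0.0
down t3.53 F [-0.2 -0.9  0.1] M [-0.05 -0.01  0.02] p [ 0.5059 -0.1011  0.1128] q6 -1.202 op 0.998 grip 0.0
part t4.27 F [-0.1 -0.4  0. ] M [-0.1   0.02 -0.02] p [ 0.5049 -0.101   0.1115] q6 -1.202 op 0.560 grip 0.0
grip A t4.49 F [ 0.3 -0.7  0.4] M [-0.11  0.07 -0.03] p [ 0.5049 -0.101   0.1115] q6 -1.202 op 0.524 grip 8.0
close axis [ 7.18507405e-01  6.95519280e-01 -1.98557915e-04]
rot t6.33 F [-0.3  0.2 -0.1] M [ 0.03  0.05 -0.03] p [ 0.505  -0.101   0.1116] q6 -2.772 op 0.697 grip 0.0
grip B t6.71 F [ 1.1 -2.3 -1.4] M [-0.11 -0.14 -0.02] p [ 0.5052 -0.1013  0.1116] q6 -2.772 op 0.522 grip 8.0
 t7.14 F [-0.5  0.3 -0.2] M [0.07 0.04 0.  ] p [ 0.5049 -0.1009  0.1116] q6 -2.772 op 0.697 grip 0.0
```

The nut is centred to well under 1 mm, and the opening of 0.522 × 92 gives 48.0 mm, which matches the head. Now I'll grip firmly and screw down, lowering with the thread.

Run:
```python
from h import *
x,y,z0=.5053,-.1014,.1116
to(x,y,z0,-2.772); bot.set_gripper(0.0,55); bot.hold(.2); st("grip")
s=-2.772; a=s
while a<2.74:
    a+= .45 if a-s<3.1 else .07
    to(x,y,z0-.003*(a-s)/(2*np.pi),a)
    m=bot.current_ft_torque()[2]
    if a-s<3.7 or abs(m)>.25 or int((a-s)/.07)%6==0: st("%.3f"%(a-s))
    if abs(m)>.45: print("stop?");break
```

```text
grip t7.99 F [-0.9  0.7 -0. ] M [ 0.2   0.13 -0.03] p [ 0.5052 -0.1013  0.1116] q6 -2.774 op 0.508 grip 55.0
0.450 t8.50 F [-0.8  0.2  1.5] M [0.2  0.21 0.  ] p [ 0.5053 -0.1013  0.1114] q6 -2.327 op 0.512 grip 55.0
0.900 t9.01 F [-0.5  1.4  1.4] M [ 0.13  0.18 -0.02] p [ 0.5053 -0.1013  0.1112] q6 -1.878 op 0.513 grip 55.0
1.350 t9.52 F [-0.5  1.2  1.1] M [ 0.18  0.25 -0.03] p [ 0.5053 -0.1013  0.1109] q6 -1.428 op 0.516 grip 55.0
1.800 t10.03 F [-1.9  1.5  1.6] M [ 0.16  0.22 -0.04] p [ 0.5053 -0.1013  0.1107] q6 -0.978 op 0.517 grip 55.0
2.250 t10.53 F [-1.5  1.2  1.5] M [ 0.17  0.27 -0.05] p [ 0.5053 -0.1014  0.1105] q6 -0.528 op 0.509 grip 55.0
2.700 t11.04 F [-0.5  0.9  1.2] M [ 0.11  0.38 -0.01] p [ 0.5052 -0.1014  0.1103] q6 -0.078 op 0.512 grip 55.0
3.150 t11.55 F [-1.5  2.1  1.7] M [0.17 0.36 0.01] p [ 0.5053 -0.1014  0.1101] q6 0.372 op 0.509 grip 55.0
3.220 t11.80 F [-2.4  1.2  1.2] M [ 0.14  0.43 -0.06] p [ 0.5052 -0.1014  0.11  ] q6 0.442 op 0.513 grip 55.0
3.290 t12.05 F [-1.7  1.1  2.5] M [ 0.21  0.38 -0.06] p [ 0.5052 -0.1014  0.11  ] q6 0.513 op 0.510 grip 55.0
3.36
[... 395 characters left out ...]
014  0.1099] q6 0.793 op 0.508 grip 55.0
3.640 t13.30 F [-2.7  1.1  1.4] M [ 0.19  0.54 -0.04] p [ 0.5053 -0.1014  0.1099] q6 0.863 op 0.514 grip 55.0
3.780 t13.80 F [-2.   1.2  2.1] M [ 0.22  0.58 -0.07] p [ 0.5053 -0.1014  0.1098] q6 1.003 op 0.511 grip 55.0
4.200 t15.30 F [-2.4  2.   2.3] M [ 0.21  0.68 -0.06] p [ 0.5052 -0.1014  0.1096] q6 1.423 op 0.514 grip 55.0
4.620 t16.80 F [-4.2  0.8  2.3] M [ 0.29  0.82 -0.09] p [ 0.5052 -0.1014  0.1094] q6 1.843 op 0.513 grip 55.0
5.040 t18.30 F [-4.7  1.8  3.8] M [ 0.34  0.96 -0.05] p [ 0.5052 -0.1014  0.1092] q6 2.262 op 0.514 grip 55.0
5.530 t20.05 F [-4.3  2.6  3.1] M [ 0.42  0.92 -0.04] p [ 0.5052 -0.1014  0.1089] q6 2.752 op 0.511 grip 55.0
```

There's no stop after 5.53 rad, and the torque is about the drag alone, so the nut is turning without slipping. I'll regrip and continue.

Run:
```python
from h import *
x,y,z0=.5053,-.1014,.1116-.003*5.53/(2*np.pi)
bot.set_gripper(.66); to(x,y,z0,-0.4); bot.set_gripper(0.0,55); bot.hold(.2); st("regrip")
s=-0.4;a=s
L=[]
while a<2.3:
    a+=.05
    to(x,y,z0-.003*(a-s)/(2*np.pi),a); bot.hold(.05)
    m=bot.current_ft_torque()[2]; L.append((round(a-s,2),round(m,2),round(bot.current_joints()[5]-a,4)))
    if abs(m)>.5: print("stop?");break
print(L[-28:]); st("%.3f"%(a-s))
```

```text
regrip t23.68 F [-0.  -0.9  0.6] M [-0.04  0.17 -0.04] p [ 0.5053 -0.1014  0.109 ] q6 -0.402 op 0.516 grip 55.0
stop?
[(0.05, np.float64(-0.02), np.float64(-0.0032)), (0.1, np.float64(0.02), np.float64(-0.0037)), (0.15, np.float64(0.01), np.float64(-0.0038)), (0.2, np.float64(-0.02), np.float64(-0.0039)), (0.25, np.float64(-0.0), np.float64(-0.0039)), (0.3, np.float64(0.02), np.float64(-0.0039)), (0.35, np.float64(-0.04), np.float64(-0.0039)), (0.4, np.float64(0.04), np.float64(-0.0039)), (0.45, np.float64(-0.06), np.float64(-0.0039)), (0.5, np.float64(-0.0), np.float64(-0.0039)), (0.55, np.float64(-0.05), np.float64(-0.0039)), (0.6, np.float64(-0.01), np.float64(-0.0039)), (0.65, np.float64(-0.0), np.float64(-0.0039)), (0.7, np.float64(-0.04), np.float64(-0.0039)), (0.75, np.float64(-0.01), np.float64(-0.0039)), (0.8, np.float64(-0.03), np.float64(-0.0039)), (0.85, np.float64(-0.02), np.float64(-0.0039)), (0.9, np.float64(-0.0), np.float64(-0.0039)), (0.95, np.float64(-0.05), np.float64(-0.0039)), (1.0, np.float64(-0.04), np.float64(-0.0039)), (1.05, np.float64(0.01), np.float64(-0.0039)), (1.1, np.float64(-0.02), np.float64(-0.0039)), (1.15, np.float64(-0.08), np.float64(-0.0039)), (1.2, np.float64(1.7), np.float64(-0.0057))]
1.200 t30.88 F [-4.7  0.1  3.2] M [0.03 0.87 1.7 ] p [ 0.5052 -0.1014  0.1084] q6 0.794 op 0.511 grip 55.0
```

The stop came up sharply at 6.73 rad in total, inside the stated 4.0–6.8. Next I'll relax in small steps to find where the wind-up is gone, then back off a quarter turn from there.

Run:
```python
from h import *
x,y,zb=.5053,-.1014,.1116-.003*(5.53+1.2)/(2*np.pi)
a=.8; L=[]
while a>.7:
    a-=.008; to(x,y,zb,a); bot.hold(.08)
    m=np.mean([bot.current_ft_torque()[2] for _ in range(3)]); L.append((round(a,3),round(float(m),2)))
    if m<.08: break
print(L); s=a
# backed-off angle s ~ still at stop (wind-up gone)
for k in range(1,5):
    to(x,y,zb+.003*k/16,s-k*np.pi/8); st(k)
bot.hold(.3); st("end")
c=bot.read_camera("side");cv2.imwrite("pics/end.png",c["pixels"])
print(s-bot.current_joints()[5])
```

```text
[(0.792, 1.48), (0.784, 1.05), (0.776, 0.69), (0.768, 0.35), (0.76, 0.04)]
1 t33.01 F [-4.8 -0.8  3.4] M [-0.03  1.04  0.01] p [ 0.5053 -0.1014  0.1086] q6 0.367 op 0.512 grip 55.0
2 t33.48 F [-6.  -0.2  3.6] M [0.04 0.97 0.02] p [ 0.5053 -0.1014  0.1088] q6 -0.025 op 0.514 grip 55.0
3 t33.93 F [-5.   0.4  4.3] M [-0.06  0.97 -0.  ] p [ 0.5053 -0.1014  0.1089] q6 -0.416 op 0.516 grip 55.0
4 t34.40 F [-4.4  0.9  3.1] M [-0.04  0.88  0.01] p [ 0.5053 -0.1014  0.1091] q6 -0.808 op 0.517 grip 55.0
end t34.70 F [-5.9 -0.6  3.3] M [ 0.    0.86 -0.03] p [ 0.5053 -0.1014  0.1091] q6 -0.812 op 0.515 grip 55.0
1.5719423320637773
```

View pics/end.png

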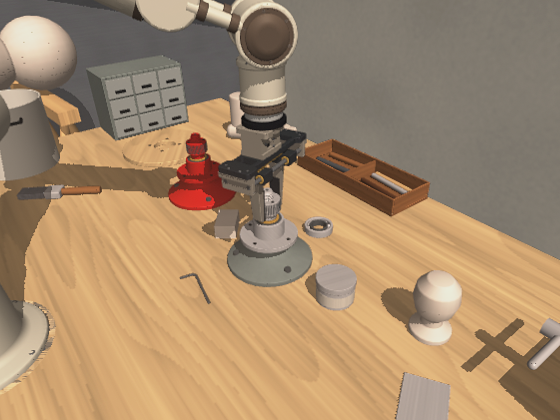

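The end picture shows the fingers gripping the nut at about (267,207), with the tin, bearing, foam, hex key and maquette where they were. The measured back-off is 1.572 rad.

```bash
python3 -c "
from workcell import bot
print(bot.job_done())"
```

```text
the job is handed in; nothing more can be done
None
```

The nut was screwed down 6.73 rad to its hard stop, then backed off a measured 1.572 rad (a quarter turn); the job was handed in at about 35 s with the nut still gripped at 55 N and the loose things undisturbed in the last picture.

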